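# Snap a fresh filter cartridge into the water purifier's spring clips

## Robot

A 6-joint arm with a two-finger parallel gripper is mounted at the origin on the work surface. World frame = base frame: x ahead of the robot, y to its left, z up, the work surface at z = 0. Lengths are in mm, angles in degrees, forces in N, time in s.
With the tool pointing down it reaches from about 300 to 850 mm from the base axis. Payload 4.2 kg.
Tool frame: the origin (TCP) lies on the mounting face of the last link; the fingertips stand 191 mm ahead of it and the grasp point (between the pads) lies 172 mm ahead of it; z points along the fingers, y is the direction in which the jaws open and shut (so a half turn about z gives the same grasp; the last joint's range is limited). The gripper opens to 91 mm and grips with 3 to 60 N. Pads are 32 mm wide; open, the fingers measure 118 mm over their backs; the gripper's body (76 mm by 178 mm) begins 60 mm behind the grasp point.
Start: joints at [71.333, 18.312, 89.639, -0, 72.044, -1.146], TCP at [173.104, 548.323, 404.776] pointing down, gripper open.
Joint ranges: [-177.97, 177.97], [-48.28, 115.42], [12.27, 149.76], [-77.06, 257.06], [2.81, 150.46], [-146.56, 146.56]. Speed limits (degrees/s): [147.25, 147.25, 180, 180, 180, 180].

## Interface

Orientations are given as [roll, pitch, yaw] about the fixed x, y, z axes, in that order (R = Rz(yaw) Ry(pitch) Rx(roll)).
In Python, from workcell import env gives the robot as it stands.
- The arm moves only by the shell command python3 -m handwheel 'ROWS' [FORCE]. ROWS is JSON, a list of rows, each an object with "gripper": the opening in per cent of the stroke, from 0 (shut) to 100 (fully open); "travel": the shift along the tool's x, y, z in m, a list of three; "twist": the turn about the tool's z in rad. In form: [{"gripper": gripper, "travel": [x, y, z], "twist": twist}, ...]. A call has 1 to 5 rows; each row shifts and turns the commanded pose from where the row before left it, along the tool's axes as they then stand; what a row does not reach is not made up. A row lasts 1/12 s, in which the tool goes at most 41.7 mm and 7.16 degrees, less where a joint would pass 70% of its speed; a pose out of reach is approached as far as the arm can. A call with a gripper value outside its range is refused whole. The fingers move at their own pace and stop on an object; FORCE is the grip in N (left out, the last holds). Time passes only in rows, so rows that do not move let the fingers close. It gives the time, the measured TCP pose, the force and the opening at its end, in the units of the state.
- env.state(): the state, without advancing time (a new reading comes with each control period).
- env.grab_frame(name): name is "scene" or "top" or "wrist"; returns a dict with "frame" (420x560x3 uint8, red, green, blue), "intrinsics" (3x3 intrinsics, pixels), "k1" (the pictures are not rectified: a ray, as slopes to the right and down, at radius r is drawn at 1 + k1 r^2 times it, then the intrinsics apply), "extrinsics" (4x4, takes a point from camera to world coordinates). Camera axes: x right, y down, z forward; pixel columns grow to the right and rows downward; lengths in mm; the calibration is good to about 2 mm. A picture is of the moment at which its call begins. There is no depth.
- env.job_done(): hands the job in, once; it reports no verdict.
Trained networks look in the newest picture that a camera, given by its name, has taken for a name from the list of things; names that differ only in an ending like _2 or _b are one class to them, and where a whole thing is asked for, a point or a joint stands for the part that bears it (a point fixed in the world has none). Each returns a list of dicts, best first, with "confidence" (0 to 1); they miss things now and then, are a little off and sometimes report something else, mostly with a low value. They report only what shows in the picture. A call takes as long as a camera call.
- env.trace(camera, thing): "pixels" (420x560 bool, what is visible of it) and "uv" ([column, row] in pixels, amid what is visible of it).
- env.pinpoint(camera, thing): "uv" ([column, row] in pixels: a listed point, or the origin of a listed thing).
The state is a dict: "time_s": time; "qpos": joint angles; "qvel": joint speeds; "effort": joint torques, N m; "ee_pos": TCP position; "ee_rot": TCP orientation; "force": force on the tool from outside, world axes, zero at the start; "torque": the same for the moment, N m; "gripper_width": finger opening in mm.
Only numpy, scipy, OpenCV 4.12 (cv2) and the standard library are available. Lean on these libraries where they do the work, as an engineer would, in place of code of your own. Each camera call takes 0.05 s, during which the arm holds its last target. There are 200 camera calls.

## Task

Take the fresh filter cartridge (white with blue ends) from the black rack and press it down between the two spring clips of the water purifier's dock, until both clips have snapped back over its ends and it lies fully home in the saddles; then let go. The clips give way at about 12 N; the saddles and the plate under them are delicate, so feel for the snap and stop as soon as the cartridge bottoms, never pushing on them with more than 12 N. Leave the used amber cartridge in the rack, and the amber bottle and the jar where they are.

Things in the scene. Friction and masses are not known exactly. Their poses are not given: they have to be found in the camera images.
- fresh_mid (a point): centre of the fresh filter cartridge: white cylinder, blue ends, lying level along its own y axis, 104 mm long, 34 mm in diameter, about 0.13 kg. Both ends are chamfered cones: full diameter up to 40 mm from the centre, then narrowing to 16 mm diameter at 52 mm. Either end may go to either clip; its roll does not matter. Grip it across the middle.
- used_mid (a point): centre of the used cartridge, same shape, amber with black ends, in the other place of the rack; to be left there
- rack: fixed black rack, 200 (x) by 110 mm (y), origin at the centre of its underside. Two places, x = -49 and +49 mm: each a pair of V saddles (y = -31 and +31 mm, 12 mm wide, tops 38 mm above the bench) in which a cartridge lies along y, axis 38 mm above the bench. 50 mm are free for the fingers between the saddles of a place, over a floor 8 mm thick.
- dock_mid (a point): centre of the top of the dock's fixed blue base, 14 mm above the bench; z up, y along the seated cartridge, x towards the white housing. Above it a carriage with saddles and clips is clamped at a height that is not given: the seated cartridge's axis lies 34 to 74 mm above this point, level, and up to 1.5 mm off it in x and in y. Look or feel for it; the seat is rigid.
- dock: the same dock (same axes), origin on the bench below dock_mid. Base 120 (x) by 180 mm (y); white housing 60 mm high from x = 90 to 160 mm. The carriage: grey plate 90 by 134 mm, its top 27 mm below the seated axis; on it V saddles at y = -31 and +31 mm, 12 mm wide, 50 mm free between them for the fingers. The clips' steel tips reach 28 mm above the seated axis.
- clip_left (a joint): deflection (rad) of the spring clip at the dock's +y end, hinged 45 mm below its nose: 0 at rest, growing outwards, about 0.19 when spread by the cartridge's full length, 0 to 0.1 once snapped over the seated cartridge. The nose, an orange round bar along x, 10 mm thick, stands at rest 48.5 mm from the carriage's centre and 14.5 mm above the seated axis.
- clip_right (a joint): the same for the clip at the -y end. On the way down the lower chamfers meet the noses with the cartridge 32 mm above its seat; the resistance peaks (about 12 N, both clips together) 26 mm above it, is small from 22 to 6 mm, and in the last 5 mm the clips snap over the upper chamfers and pull the cartridge down.
- amber_mid (a point): centre of an amber glass bottle, 64 mm in diameter, 140 mm high; leave it
- jar_mid (a point): centre of a small glass jar, 40 mm in diameter, 45 mm high, in front of the robot; leave it

How it is judged (in metres and radians):
At the end, for the whole second after the job is handed in: The fresh cartridge bears on the dock's saddles (over 1 N): centre within 6 mm of the dock's centre from above and 30 to 76.5 mm over the base, its axis within 0.05 rad of the dock's y axis, both clips snapped back over it (deflection under 0.12 rad) (value of joint each of clip_left, clip_right below 0.12 rad and z of fresh_mid in the frame of dock_mid between 0.03 and 0.0765 m and horizontal distance between fresh_mid and dock_mid below 0.006 m and angle between the y axis of fresh_mid and the y axis of dock_mid, either way round below 0.05 rad and contact force between seat and anything else above 1 N); the robot touches nothing.
It fails at once if the saddles and their plate are pressed too hard (the sum of the contact forces on them, which is about twice the downward push) (contact force between seat and anything else above 32 N).
It fails at once if the used cartridge is moved by more than 15 mm (distance of used_mid from where it was at the start of the episode above 0.015 m).
It fails at once if the bottle or the jar is moved by more than 20 mm (distance of any of amber_mid, jar_mid from where it was at the start of the episode above 0.02 m).
It also fails if it takes over 58 s, if anything falls off the work surface, if the arm or the gripper's body presses on something with over 40 N, if the wrist force passes 120 N, or if a joint passes its speed limit or range.

## Working session

There is one attempt and no reset: what is moved stays moved. The work goes in short steps, Python scripts to look and compute and a shell command to move; the robot and the scene stay as the last step left them, time stands still between calls to the robot, and variables do not carry over. Pictures are saved under pics/ and viewed, about 8 in all and at most 12, crops included, and the job is handed in when it is done.

```bash
ls; mkdir -p pics
cat > h.py <<'E'
import numpy as np, cv2
from workcell import env
from scipy.optimize import least_squares
def ray(f,uv):
    K=np.array(f['intrinsics']);k=f['k1']
    d=np.array([(uv[0]-K[0,2])/K[0,0],(uv[1]-K[1,2])/K[1,1]]);p=d.copy()
    for _ in range(20): p=d/(1+k*(p@p))
    T=np.array(f['extrinsics']);v=T[:3,:3]@np.array([p[0],p[1],1]);return T[:3,3],v/np.linalg.norm(v)
def atz(f,uv,z):
    o,v=ray(f,uv);return o+v*(z-o[2])/v[2]
def proj(f,P):
    T=np.array(f['extrinsics']);K=np.array(f['intrinsics']);c=T[:3,:3].T@(np.asarray(P,float)-T[:3,3]);p=c[:2]/c[2]
    p=p*(1+f['k1']*(p@p));return np.array([K[0,0]*p[0]+K[0,2],K[1,1]*p[1]+K[1,2]])
def tri(rs):
    A=sum(np.eye(3)-np.outer(v,v) for o,v in rs);b=sum((np.eye(3)-np.outer(v,v))@o for o,v in rs);return np.linalg.solve(A,b)
def save(f,n): cv2.imwrite('pics/'+n,cv2.cvtColor(f['frame'],cv2.COLOR_RGB2BGR))
E
python3 - <<'E'
from h import *
np.set_printoptions(precision=1,suppress=True)
print(env.state())
F={}
for c in ['scene','top','wrist']:
    F[c]=env.grab_frame(c); print(c,np.array(F[c]['extrinsics'])[:3,3],F[c]['k1'],F[c]['intrinsics'][0][0])
    R={}
    for n in ['fresh_mid','used_mid','rack','dock_mid','dock','clip_left','clip_right','amber_mid','jar_mid']:
        print(c,n,[(np.round(r['uv'],1),round(r['confidence'],2)) for r in env.pinpoint(c,n)[:3]])
cv2.imwrite('pics/a.png',cv2.cvtColor(np.vstack([F['scene']['frame'],F['top']['frame']]),cv2.COLOR_RGB2BGR)[:, :])
im=cv2.imread('pics/a.png');save(F['wrist'],'w.png')
cv2.imwrite('pics/a.png',cv2.resize(np.hstack([im[:420],im[420:]]),(800,300),interpolation=cv2.INTER_AREA))
save(F['top'],'top.png');save(F['scene'],'scene.png')
E
```

```text
pics
{'time_s': 0.0, 'qpos': array([71.3, 18.4, 89.7, -0. , 72. , -1.1]), 'qvel': array([-0. , -0. ,  0.1, -0.1, -0. ,  0. ]), 'effort': array([  0. , -41.2, -23.2,   0.1,   0. ,  -0. ]), 'ee_pos': array([173.1, 548.2, 403.9]), 'ee_rot': array([-179.9,   -0. ,  162.5]), 'force': array([ 0.6,  0.7, -0.3]), 'torque': array([-0. ,  0.1,  0. ]), 'gripper_width': 90.95957916622581}
scene [1254.  -216.4  515. ] -0.031052919022917812 398.39178544667095
scene fresh_mid [(array([159.1, 220.3]), 0.66)]
scene used_mid [(array([141. , 252.2]), 0.72)]
scene rack [(array([152.2, 246.2]), 0.73)]
scene dock_mid [(array([348.2, 190.1]), 0.97)]
scene dock [(array([347.2, 190. ]), 0.91)]Traceback (most recent call last):
  File "<stdin>", line 9, in <module>
ValueError: it knows: amber_mid, dock, dock_mid, fresh_mid, jar_mid, rack, used_mid
```

Run:
```python
from h import *
np.set_printoptions(precision=1,suppress=True)
F={};P={}
for c in ['scene','top','wrist']:
    F[c]=env.grab_frame(c); print(c,np.array(F[c]['extrinsics'])[:3,:4].round(2).tolist(),F[c]['k1'],F[c]['intrinsics'][0][0])
    for n in ['fresh_mid','used_mid','rack','dock_mid','amber_mid','jar_mid']:
        r=env.pinpoint(c,n)
        print(c,n,[(np.round(r['uv'],1),round(r['confidence'],2)) for r in r[:3]])
        if r and r[0]['confidence']>.4: P.setdefault(n,[]).append(ray(F[c],r[0]['uv']))
for n in P:
    zz={'fresh_mid':38,'used_mid':38,'rack':0,'dock_mid':14,'amber_mid':70,'jar_mid':22.5}[n]
    print(n,tri(P[n]) if len(P[n])>1 else '',[ (o+v*(zz-o[2])/v[2])[:2] for o,v in P[n]])
save(F['wrist'],'w.png');save(F['top'],'top.png');save(F['scene'],'scene.png')
a=np.hstack([F['scene']['frame'],F['top']['frame']]);cv2.imwrite('pics/a.png',cv2.cvtColor(cv2.resize(a,(800,300),interpolation=cv2.INTER_AREA),cv2.COLOR_RGB2BGR))
```

```text
scene [[0.34, 0.5, -0.8, 1253.96], [0.94, -0.2, 0.27, -216.39], [-0.02, -0.84, -0.54, 515.05]] -0.031052919022917812 398.39178544667095
scene fresh_mid [(array([156.4, 219. ]), 0.57)]
scene used_mid [(array([140.5, 252.1]), 0.8)]
scene rack [(array([153.8, 249.6]), 0.59)]
scene dock_mid [(array([347.7, 187.5]), 0.56)]
scene amber_mid [(array([305.9, 250.9]), 0.65)]
scene jar_mid [(array([258.4, 195. ]), 0.57)]
top [[-0.02, -0.98, 0.19, 445.28], [-1.0, 0.03, 0.02, 3.22], [-0.02, -0.19, -0.98, 994.98]] 0.049712875480605705 506.9259624925388
top fresh_mid [(array([422. , 271.2]), 0.87)]
top used_mid [(array([441.5, 219.3]), 0.83)]
top rack [(array([426. , 246.1]), 0.93)]
top dock_mid []
top amber_mid [(array([294.8, 145.7]), 0.96), (array([428.3, 250.1]), 0.63)]
top jar_mid [(array([297. , 294.4]), 0.61)]
wrist [[0.3, 0.92, 0.24, 106.57], [0.95, -0.29, -0.08, 569.16], [-0.0, 0.25, -0.97, 383.66]] -0.0634898664826649 333.15465815781903
wrist fresh_mid []
wrist used_mid []
wrist rack []
wrist dock_mid []
wrist amber_mid []
wrist jar_mid []
fresh_mid [ 506.2 -243.4   38.4] [array([ 503.1, -248.8]), array([ 506.8, -238. ])]
used_mid [ 604.  -284.8   35.3] [array([ 606.7, -286.6]), array([ 603.6, -281.8])]
rack [ 557.5 -262.4   -0.5] [array([ 556.7, -265.6]), array([ 557.7, -259. ])]
dock_mid  [array([499.4, 208.7])]
amber_mid [748.8  -7.   66.7] [array([752.8,  -7.6]), array([747.4,  -8. ])]
jar_mid [468.5  -8.3  24.2] [array([464.9, -11.4]), array([469.5,  -4.6])]
```

View pics/scene.png

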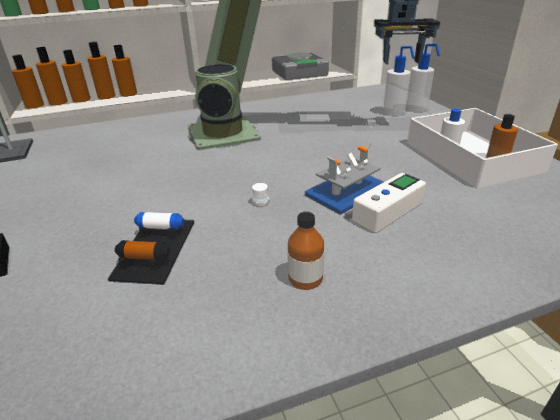

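View pics/top.png

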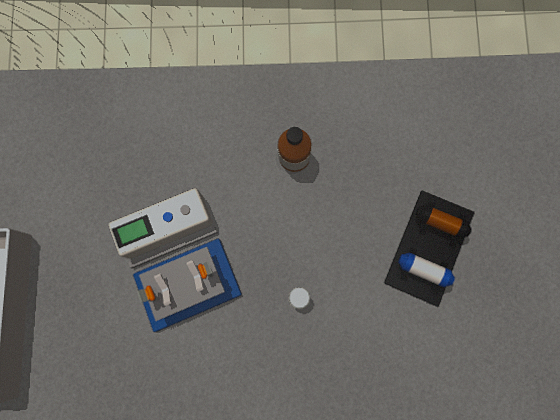

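The scene picture shows the fresh cartridge at (159,220), the used one at (141,251), the dock at about (347,188), the bottle at (306,250) and the jar at (260,195). In the top picture the dock's base has corners at about (133,270), (220,240), (241,295) and (155,330), and the fresh cartridge runs from (406,262) to (447,278). Next I get the orientations.

Run:
```python
from h import *
np.set_printoptions(precision=1,suppress=True)
f=env.grab_frame('top');im=f['frame']
hsv=cv2.cvtColor(im,cv2.COLOR_RGB2HSV)
blue=((hsv[...,0]>100)&(hsv[...,0]<130)&(hsv[...,1]>130)&(hsv[...,2]>40)).astype(np.uint8)
def comp(m,box):
    mm=np.zeros_like(m);x0,y0,x1,y1=box;mm[y0:y1,x0:x1]=m[y0:y1,x0:x1];return np.argwhere(mm)[:,::-1]
b=comp(blue,(110,225,260,345));h=cv2.convexHull(b.astype(np.float32))[:,0]
W=np.array([atz(f,p,14)[:2] for p in h],np.float32)
r=cv2.minAreaRect(W);print('dock rect',r);print(cv2.boxPoints(r))
bl=comp(blue,(385,240,470,300));wh=comp(((hsv[...,1]<40)&(hsv[...,2]>150)).astype(np.uint8),(395,245,465,295))
for n,q in(('ends+body',np.vstack([bl,wh])),('white',wh)):
    W=np.array([atz(f,p,45)[:2] for p in q],np.float32);r=cv2.minAreaRect(W);print(n,len(q),r,W.mean(0),'yaw',np.degrees(np.arctan2(*np.linalg.svd(W-W.mean(0),full_matrices=0)[2][0][::-1])))
for c in['dock','rack']:
  t=env.trace('top',c)
  if t:
    q=np.argwhere(t[0]['pixels'])[:,::-1];hh=cv2.convexHull(q.astype(np.float32))[:,0];W=np.array([atz(f,p,8)[:2] for p in hh],np.float32);print(c,t[0]['confidence'],cv2.minAreaRect(W))
```

```text
dock rect ((494.83258056640625, 206.5720672607422), (118.4653091430664, 177.9799346923828), 21.64573097229004)
[[407.  267.4]
 [472.6 102. ]
 [582.7 145.7]
 [517.1 311.1]]
ends+body 825 ((509.7605895996094, -243.88511657714844), (104.16096496582031, 35.030784606933594), 64.96749877929688) [ 510.7 -244.2] yaw 64.77543
white 446 ((510.0783386230469, -246.9386749267578), (57.10128402709961, 26.674551010131836), 64.76844787597656) [ 510.3 -247.1] yaw 64.6412
dock 0.77 ((546.2938232421875, 233.14236450195312), (235.640380859375, 193.6079559326172), 22.116924285888672)
rack 0.81 ((554.618896484375, -262.9090576171875), (114.0664291381836, 203.41009521484375), 64.99833679199219)
```

```bash
H="python3 -m handwheel"
python3 -m handwheel '[{"gripper":100,"travel":[0,0,0],"twist":0.111},{"gripper":100,"travel":[0,0,0],"twist":0.111},{"gripper":100,"travel":[0,0,0],"twist":0.111},{"gripper":100,"travel":[0,0,0],"twist":0.111}]'
python3 -m handwheel '[{"gripper":100,"travel":[0,0,0],"twist":0.111},{"gripper":100,"travel":[0,0,0],"twist":0.111},{"gripper":100,"travel":[0,0,0],"twist":0.111},{"gripper":100,"travel":[0,0,0],"twist":0.111}]'
python3 -m handwheel '[{"gripper":100,"travel":[-0.036,0.008,0],"twist":0},{"gripper":100,"travel":[-0.036,0.008,0],"twist":0},{"gripper":100,"travel":[-0.036,0.008,0],"twist":0},{"gripper":100,"travel":[-0.036,0.008,0],"twist":0}]'
python3 -m handwheel '[{"gripper":100,"travel":[-0.036,0.008,0],"twist":0},{"gripper":100,"travel":[-0.036,0.008,0],"twist":0},{"gripper":100,"travel":[-0.036,0.008,0],"twist":0},{"gripper":100,"travel":[-0.036,0.008,0],"twist":0}]'
python3 -m handwheel '[{"gripper":100,"travel":[-0.036,0.008,0],"twist":0},{"gripper":100,"travel":[-0.036,0.008,0],"twist":0},{"gripper":100,"travel":[-0.036,0.008,0],"twist":0},{"gripper":100,"travel":[-0.036,0.008,0],"twist":0},{"gripper":100,"travel":[0,0,0],"twist":0}]'
python3 - <<'E'
from h import *
import pickle
s=env.state();print(s['ee_pos'],s['ee_rot'],s['force'])
f=env.grab_frame('wrist');save(f,'w1.png');pickle.dump(f,open('w1.pkl','wb'))
print([(r['uv'],r['confidence']) for r in env.pinpoint('wrist','dock_mid')])
E
```

```text
time_s: 1.83
ee_pos: [173.1, 548.3, 404.8]
ee_rot: [-180.0, -0.0, 136.7]
force: [-0.5, 0.5, 0.1]
gripper_width: 91.6
time_s: 2.17
ee_pos: [173.1, 548.3, 404.8]
ee_rot: [180.0, -0.0, 111.3]
force: [0.4, 0.3, 0.7]
gripper_width: 91.5
time_s: 2.5
ee_pos: [256.3, 424.9, 404.7]
ee_rot: [180.0, 0.0, 111.7]
force: [1.5, -0.3, 0.5]
gripper_width: 91.5
time_s: 2.83
ee_pos: [339.2, 302.5, 405.0]
ee_rot: [180.0, -0.0, 111.6]
force: [1.1, -0.0, 0.9]
gripper_width: 90.9
time_s: 3.25
ee_pos: [424.0, 177.9, 405.0]
ee_rot: [179.9, 0.2, 111.3]
force: [1.1, -0.6, -0.3]
gripper_width: 90.9
[423.99069157 177.94049406 404.95422701] [1.79908554e+02 1.72120443e-01 1.11263729e+02] [ 1.1226163  -0.55428136 -0.26715252]
[]
```

View pics/w1.png

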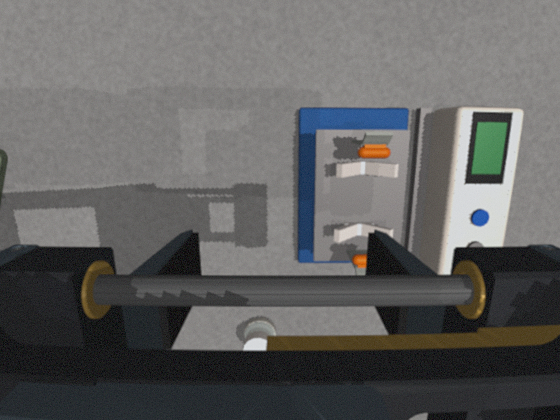

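Wrist view: blue base from (299,108) to (408,262), orange noses at (374,152) and partly hidden at (360,260), saddles at (367,169) and (363,233). The gripper hides the lower edge, so I shift back and take two views with a baseline.

```bash
python3 -m handwheel '[{"gripper":100,"travel":[-0.04,0,0],"twist":0},{"gripper":100,"travel":[-0.03,0,0],"twist":0},{"gripper":100,"travel":[0,0,0],"twist":0},{"gripper":100,"travel":[0,0,0],"twist":0}]'
cat > g.py <<'E'
from h import *
import pickle,sys
n=sys.argv[1];f=env.grab_frame('wrist');save(f,n+'.png');pickle.dump(f,open(n+'.pkl','wb'))
s=env.state();print(s['ee_pos'],s['ee_rot'])
E
python3 g.py w2
python3 -m handwheel '[{"gripper":100,"travel":[0,0.04,0],"twist":0},{"gripper":100,"travel":[0,0.04,0],"twist":0},{"gripper":100,"travel":[0,0.04,0],"twist":0},{"gripper":100,"travel":[0,0.02,0],"twist":0},{"gripper":100,"travel":[0,0,0],"twist":0}]'
python3 -m handwheel '[{"gripper":100,"travel":[0,0,0],"twist":0},{"gripper":100,"travel":[0,0,0],"twist":0}]'
python3 g.py w3
python3 - <<'E'
from h import *
import pickle
np.set_printoptions(precision=1,suppress=True)
for n in['w2','w3']:
    f=pickle.load(open(n+'.pkl','rb'));hsv=cv2.cvtColor(f['frame'],cv2.COLOR_RGB2HSV)
    m=((hsv[...,0]>5)&(hsv[...,0]<16)&(hsv[...,1]>200)&(hsv[...,2]>150)).astype(np.uint8)
    k,l,st,ce=cv2.connectedComponentsWithStats(m)
    for i in range(1,k):
        if st[i,4]>40: print(n,st[i],ce[i])
a=np.hstack([cv2.imread('pics/w2.png')[:300],cv2.imread('pics/w3.png')[:300]]);cv2.imwrite('pics/w23.png',cv2.resize(np.vstack([a[:,:560],a[:,560:]]),(560,600)))
E
```

```text
time_s: 3.68
ee_pos: [446.9, 117.3, 404.7]
ee_rot: [-180.0, -0.1, 111.6]
force: [-0.3, 0.6, -1.0]
gripper_width: 91.2
[446.70294257 117.84530532 404.73512097] [-1.79991787e+02 -6.10371232e-02  1.11624558e+02]
time_s: 4.15
ee_pos: [579.9, 172.1, 403.6]
ee_rot: [179.9, -0.1, 111.8]
force: [0.0, -0.0, -0.1]
gripper_width: 91.2
time_s: 4.32
ee_pos: [576.1, 169.6, 404.4]
ee_rot: [-179.9, -0.0, 111.7]
force: [0.0, -0.1, -0.1]
gripper_width: 91.4
[575.95873215 169.1501895  404.76393829] [-1.79934586e+02 -2.16440217e-02  1.11676584e+02]
w2 [365  67  32  12 279] [380.2  72.2]
w2 [360 187  28  12 288] [373.2 192.3]
w3 [192  65  33  14 371] [207.9  72.1]
w3 [198 188  31  10 256] [212.8 192.2]
```

View pics/w23.png

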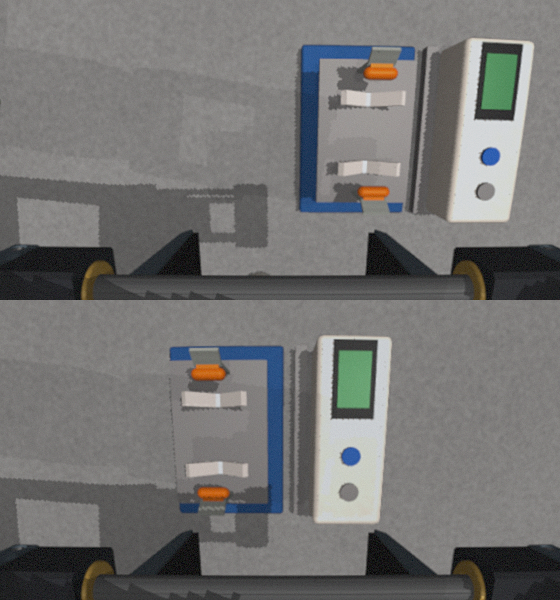

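Both pictures show the whole carriage: noses at (380,72)/(373,192) and (208,72)/(213,192), the saddles between them, the base behind. I triangulate these and fit the base.

```bash
cat > d.py <<'E'
from h import *
import pickle
np.set_printoptions(precision=1,suppress=True)
N={'w2':[(380.2,72.2),(373.2,192.3)],'w3':[(207.9,72.1),(212.8,192.2)]}
F={n:pickle.load(open(n+'.pkl','rb')) for n in N}
P=[tri([ray(F[n],N[n][i]) for n in N]) for i in (0,1)]
d=P[0]-P[1];print('noses',P,'spacing',np.linalg.norm(d),'yaw',np.degrees(np.arctan2(d[1],d[0])),'mid',(P[0]+P[1])/2)
# height for spacing 97 in each image (level)
from scipy.optimize import brentq
for n in N:
    g=lambda z:np.linalg.norm(atz(F[n],N[n][0],z)-atz(F[n],N[n][1],z))-97
    z=brentq(g,20,200);print(n,'z nose by spacing',z,(atz(F[n],N[n][0],z)+atz(F[n],N[n][1],z))/2)
    # base
    hsv=cv2.cvtColor(F[n]['frame'],cv2.COLOR_RGB2HSV);m=((hsv[...,0]>100)&(hsv[...,0]<130)&(hsv[...,1]>130)&(hsv[...,2]>40)).astype(np.uint8);m[230:]=0
    m=cv2.morphologyEx(m,cv2.MORPH_OPEN,np.ones((3,3)))
    k,l,st,ce=cv2.connectedComponentsWithStats(m);big=[i for i in range(1,k) if st[i,4]>150]
    q=np.argwhere(np.isin(l,big)&(np.abs(np.arange(560)[None]-(350 if n=='w2' else 225))<75))[:,::-1].astype(np.float32)
    W=np.array([atz(F[n],p,14)[:2] for p in cv2.convexHull(q)[:,0]],np.float32);r=cv2.minAreaRect(W);print(n,'base',r)
E
python3 d.py
```

```text
noses [array([477.8, 253.1, 100. ]), array([513.6, 161.7, 100.9])] spacing 98.11133831866154 yaw 111.40099868091548 mid [495.7 207.4 100.4]
w2 z nose by spacing 104.0890411531349 [495.  206.5 104.1]
w2 base ((495.0996398925781, 207.1302490234375), (116.86800384521484, 175.7626190185547), 21.497722625732422)
w3 z nose by spacing 103.23400983934418 [496.1 208.1 103.2]
w3 base ((496.9302978515625, 208.05255126953125), (115.79815673828125, 176.32777404785156), 21.610801696777344)
```

```bash
python3 -m handwheel '[{"gripper":100,"travel":[0,0,0],"twist":0.1165},{"gripper":100,"travel":[0,0,0],"twist":0.1165},{"gripper":100,"travel":[0,0,0],"twist":0.1165},{"gripper":100,"travel":[0,0,0],"twist":0.1165}]'
python3 -m handwheel '[{"gripper":100,"travel":[0,0,0],"twist":0.1165},{"gripper":100,"travel":[0,0,0],"twist":0.1165},{"gripper":100,"travel":[0,0,0],"twist":0.116},{"gripper":100,"travel":[0,0,0],"twist":0}]'
python3 -m handwheel '[{"gripper":100,"travel":[-0.036,0.009,0],"twist":0},{"gripper":100,"travel":[-0.036,0.009,0],"twist":0},{"gripper":100,"travel":[-0.036,0.009,0],"twist":0},{"gripper":100,"travel":[-0.036,0.009,0],"twist":0},{"gripper":100,"travel":[-0.036,0.009,0],"twist":0}]'
python3 -m handwheel '[{"gripper":100,"travel":[-0.036,0.009,0],"twist":0},{"gripper":100,"travel":[-0.036,0.009,0],"twist":0},{"gripper":100,"travel":[-0.036,0.009,0],"twist":0},{"gripper":100,"travel":[-0.036,0.009,0],"twist":0},{"gripper":100,"travel":[-0.036,0.009,0],"twist":0}]'
python3 -m handwheel '[{"gripper":100,"travel":[-0.036,0.009,0],"twist":0},{"gripper":100,"travel":[-0.036,0.009,0],"twist":0},{"gripper":100,"travel":[-0.036,0.009,0],"twist":0},{"gripper":100,"travel":[0,0,0],"twist":0},{"gripper":100,"travel":[0,0,0],"twist":0}]'
python3 -m handwheel '[{"gripper":100,"travel":[0,0,0],"twist":0},{"gripper":100,"travel":[0,0,0],"twist":0}]'
python3 g.py r1
python3 - <<'E'
from h import *
import pickle
np.set_printoptions(precision=1,suppress=True)
f=pickle.load(open('r1.pkl','rb'))
for n in ['fresh_mid','used_mid','rack']:
    for r in env.pinpoint('wrist',n)[:2]: print(n,r['uv'],r['confidence'],atz(f,r['uv'],0 if n=='rack' else 38))
t=env.trace('wrist','fresh_mid')
if t:
    q=np.argwhere(t[0]['pixels'])[:,::-1].astype(np.float32);W=np.array([atz(f,p,42)[:2] for p in q],np.float32);print(t[0]['confidence'],cv2.minAreaRect(W),'mean@38',np.mean([atz(f,p,42) for p in q],axis=0))
E
```

```text
time_s: 4.7
ee_pos: [575.9, 168.3, 405.4]
ee_rot: [180.0, -0.0, 84.6]
force: [-0.8, 0.2, -0.4]
gripper_width: 91.0
time_s: 5.03
ee_pos: [576.0, 168.3, 405.4]
ee_rot: [180.0, -0.0, 64.8]
force: [0.3, -0.3, 0.2]
gripper_width: 91.6
time_s: 5.45
ee_pos: [540.1, -14.9, 405.2]
ee_rot: [180.0, -0.0, 65.1]
force: [-0.2, -0.7, -0.7]
gripper_width: 91.1
time_s: 5.87
ee_pos: [504.5, -196.9, 405.3]
ee_rot: [180.0, -0.0, 65.1]
force: [2.0, -0.1, -0.1]
gripper_width: 91.1
time_s: 6.28
ee_pos: [483.6, -306.1, 404.8]
ee_rot: [-180.0, -0.0, 64.9]
force: [-0.5, -0.7, 0.2]
gripper_width: 91.3
time_s: 6.45
ee_pos: [484.7, -303.7, 404.9]
ee_rot: [-180.0, -0.0, 65.0]
force: [-0.4, 0.3, 0.0]
gripper_width: 91.2
[ 484.87399663 -303.58109878  404.97365076] [ 1.79999814e+02 -2.47876247e-02  6.50493468e+01]
fresh_mid [282.3, 135.0] 0.98 [ 511.4 -245.9   38. ]
used_mid [380.2, 132.7] 0.68 [ 602.9 -285.6   38. ]
rack [326.9, 135.2] 0.79 [ 556.5 -267.9    0. ]
0.85 ((511.508056640625, -244.9534454345703), (103.19186401367188, 34.19466781616211), 65.56688690185547) mean@38 [ 512.1 -244.    42. ]
```

View pics/r1.png

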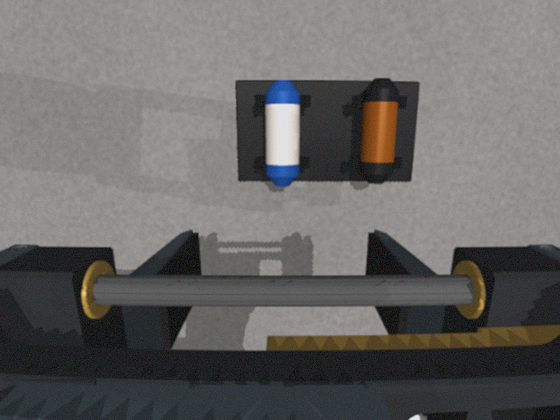

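The cartridge lies at (282,135), upright in the picture between clear floor gaps; the used one is at (380,132). I go down and grasp it.

```bash
python3 -m handwheel '[{"gripper":100,"travel":[0.032,-0.0005,0.01],"twist":0},{"gripper":100,"travel":[0.032,-0.0005,0.01],"twist":0},{"gripper":100,"travel":[0,0,0.035],"twist":0},{"gripper":100,"travel":[0,0,0.035],"twist":0},{"gripper":100,"travel":[0,0,0.035],"twist":0}]'
python3 -m handwheel '[{"gripper":100,"travel":[0,0,0.025],"twist":0},{"gripper":100,"travel":[0,0,0.02],"twist":0},{"gripper":100,"travel":[0,0,0.01],"twist":0},{"gripper":100,"travel":[0,0,0.01],"twist":0},{"gripper":100,"travel":[0,0,0.005],"twist":0}]'
python3 -m handwheel '[{"gripper":100,"travel":[0,0,0],"twist":0},{"gripper":100,"travel":[0,0,0],"twist":0},{"gripper":100,"travel":[0,0,0],"twist":0}]'
```

```text
time_s: 7.12
ee_pos: [511.4, -245.4, 279.1]
ee_rot: [179.9, 0.0, 65.0]
force: [0.3, 0.4, 0.0]
gripper_width: 90.9
time_s: 7.53
ee_pos: [511.2, -246.5, 209.1]
ee_rot: [-180.0, -0.0, 64.9]
force: [-0.2, 0.0, -0.7]
gripper_width: 91.0
time_s: 7.78
ee_pos: [511.5, -246.8, 210.9]
ee_rot: [179.9, -0.0, 64.9]
force: [0.5, -0.0, 0.2]
gripper_width: 91.2
```

```bash
python3 -m handwheel '[{"gripper":0,"travel":[0.001,0,0],"twist":0},{"gripper":0,"travel":[0,0,0],"twist":0},{"gripper":0,"travel":[0,0,0],"twist":0},{"gripper":0,"travel":[0,0,0],"twist":0},{"gripper":0,"travel":[0,0,0],"twist":0}]' 35
python3 -m handwheel '[{"gripper":0,"travel":[0,0,0],"twist":0},{"gripper":0,"travel":[0,0,0],"twist":0},{"gripper":0,"travel":[0,0,0],"twist":0},{"gripper":0,"travel":[0,0,0],"twist":0},{"gripper":0,"travel":[0,0,0],"twist":0}]' 35
python3 -m handwheel '[{"gripper":0,"travel":[0,0,0],"twist":0},{"gripper":0,"travel":[0,0,0],"twist":0},{"gripper":0,"travel":[0,0,0],"twist":0},{"gripper":0,"travel":[0,0,0],"twist":0},{"gripper":0,"travel":[0,0,0],"twist":0}]' 35
```

```text
time_s: 8.2
ee_pos: [511.5, -245.7, 209.9]
ee_rot: [180.0, -0.0, 64.9]
force: [-0.0, 1.3, 0.4]
gripper_width: 60.7
time_s: 8.62
ee_pos: [511.1, -245.5, 209.6]
ee_rot: [-179.9, -0.0, 64.9]
force: [-1.3, 1.0, 0.9]
gripper_width: 32.9
time_s: 9.03
ee_pos: [511.1, -245.5, 209.6]
ee_rot: [-179.9, -0.0, 64.9]
force: [-3.9, 1.3, 3.1]
gripper_width: 33.0
```

```bash
python3 -m handwheel '[{"gripper":0,"travel":[0,0,-0.01],"twist":0},{"gripper":0,"travel":[0,0,-0.02],"twist":0},{"gripper":0,"travel":[0,0,-0.03],"twist":0},{"gripper":0,"travel":[0,0,-0.03],"twist":0},{"gripper":0,"travel":[0,0,-0.03],"twist":0}]'
python3 -m handwheel '[{"gripper":0,"travel":[0,0,-0.02],"twist":0},{"gripper":0,"travel":[0,0,0],"twist":-0.115},{"gripper":0,"travel":[0,0,0],"twist":-0.115},{"gripper":0,"travel":[0,0,0],"twist":-0.115},{"gripper":0,"travel":[0,0,0],"twist":-0.115}]'
python3 -m handwheel '[{"gripper":0,"travel":[0,0,0],"twist":-0.115},{"gripper":0,"travel":[0,0,0],"twist":-0.115},{"gripper":0,"travel":[0,0,0],"twist":-0.115},{"gripper":0,"travel":[0,0,0],"twist":-0.008},{"gripper":0,"travel":[0,0,0],"twist":0}]'
python3 -m handwheel '[{"gripper":0,"travel":[0.0355,0.0127,0],"twist":0},{"gripper":0,"travel":[0.0355,0.0127,0],"twist":0},{"gripper":0,"travel":[0.0355,0.0127,0],"twist":0},{"gripper":0,"travel":[0.0355,0.0127,0],"twist":0},{"gripper":0,"travel":[0.0355,0.0127,0],"twist":0}]'
python3 -m handwheel '[{"gripper":0,"travel":[0.0355,0.0127,0],"twist":0},{"gripper":0,"travel":[0.0355,0.0127,0],"twist":0},{"gripper":0,"travel":[0.0355,0.0127,0],"twist":0},{"gripper":0,"travel":[0.0355,0.0127,0],"twist":0},{"gripper":0,"travel":[0.0355,0.0127,0],"twist":0}]'
python3 -m handwheel '[{"gripper":0,"travel":[0.0355,0.0127,0],"twist":0},{"gripper":0,"travel":[0.03,0.0127,0],"twist":0},{"gripper":0,"travel":[0.0055,0,0],"twist":0},{"gripper":0,"travel":[0,0,0],"twist":0},{"gripper":0,"travel":[0,0,0],"twist":0}]'
python3 -m handwheel '[{"gripper":0,"travel":[0,0,0],"twist":0},{"gripper":0,"travel":[0,0,0],"twist":0},{"gripper":0,"travel":[0,0,0],"twist":0}]'
python3 g.py c1
```

```text
time_s: 9.45
ee_pos: [511.8, -245.8, 331.7]
ee_rot: [179.9, -0.0, 64.9]
force: [0.7, -0.4, -0.8]
gripper_width: 33.1
time_s: 9.87
ee_pos: [511.8, -245.9, 350.8]
ee_rot: [179.8, 0.1, 91.6]
force: [-0.2, 0.6, -0.5]
gripper_width: 33.2
time_s: 10.28
ee_pos: [511.8, -245.8, 350.3]
ee_rot: [179.9, 0.1, 111.3]
force: [0.4, -0.3, -1.6]
gripper_width: 33.2
time_s: 10.7
ee_pos: [505.4, -55.8, 350.2]
ee_rot: [179.9, 0.0, 111.3]
force: [-0.1, -0.7, -0.2]
gripper_width: 33.1
time_s: 11.12
ee_pos: [499.4, 133.0, 350.3]
ee_rot: [179.9, 0.0, 111.3]
force: [2.1, 1.2, -0.5]
gripper_width: 33.5
time_s: 11.53
ee_pos: [497.1, 206.4, 349.8]
ee_rot: [-180.0, 0.0, 111.5]
force: [0.7, 0.1, -1.3]
gripper_width: 33.1
time_s: 11.78
ee_pos: [497.4, 205.3, 349.9]
ee_rot: [180.0, 0.0, 111.4]
force: [0.9, -0.1, -0.7]
gripper_width: 33.3
[497.40831831 205.4812405  349.88303706] [1.79990399e+02 3.01321777e-03 1.11373519e+02]
```

View pics/c1.png

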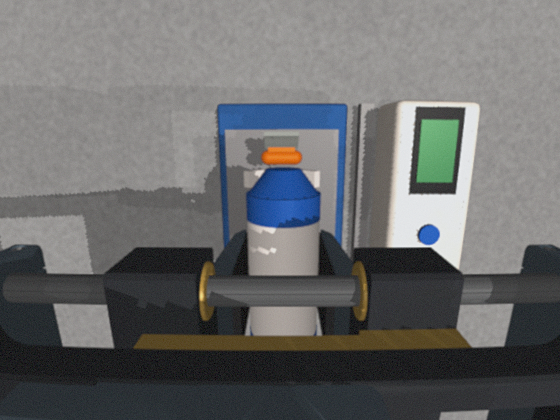

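The cartridge hangs centred in the jaws, tip at (284,168), body columns about 247–320; the far nose is at (282,157), saddle around row 178. I work out the residual offset from this same picture.

Run:
```python
from h import *
import pickle
np.set_printoptions(precision=1,suppress=True)
f=pickle.load(open('c1.pkl','rb'));im=f['frame'];hsv=cv2.cvtColor(im,cv2.COLOR_RGB2HSV)
b=((hsv[...,0]>100)&(hsv[...,0]<130)&(hsv[...,1]>110)&(hsv[...,2]>30));
for r in (170,174,180,190,200,208,214,220):
    c=np.where(b[r,236:332])[0]+236;print(r,c.min(),c.max(),(c.min()+c.max())/2)
c=np.where(b[:,284]&(np.arange(420)>140))[0];print('col284 rows',c.min(),c.max())
o=((hsv[...,0]>5)&(hsv[...,0]<16)&(hsv[...,1]>200)&(hsv[...,2]>150));q=np.argwhere(o[120:175,240:330]);print('nose',q.mean(0)+[120,240],q.min(0)+[120,240],q.max(0)+[120,240])
w=lambda uv,z:atz(f,uv,z)
s=env.state();th=np.radians(111.5);R=np.array([[np.cos(th),np.sin(th)],[np.sin(th),-np.cos(th)]]) # cols tx, ty
R=np.array([[np.cos(th),np.sin(th)],[np.sin(th),-np.cos(th)]])
t=s['ee_pos'][:2];print(t)
def rel(P):return R.T@(P[:2]-t)
for zc in(176,178,180): print('cart tip @axis z',zc,rel(w((284,c.min()),zc+4)))
print('nose +y',rel(w((q.mean(0)+[120,240])[::-1],101)), 'prior noses',rel(np.array([477.8,253.1])),rel(np.array([513.6,161.7])))
for x in(40,52):
  for dz in (0,):
    print('expected px of axis pt',x,proj(f,np.r_[t+R@[x,0],178]))
```

```text
170 266 300 283.0
174 263 303 283.0
180 259 307 283.0
190 250 315 282.5
200 247 319 283.0
208 247 319 283.0
214 247 319 283.0
220 248 317 282.5
col284 rows 168 226
nose [156.  280.7] [148 262] [163 300]
[497.4 205.5]
cart tip @axis z 176 [52.3  0.9]
cart tip @axis z 178 [52.6  0.9]
cart tip @axis z 180 [52.8  0.8]
nose +y [51.3 -1.1] prior noses [51.5 -0.8] [-46.7  -1. ]
expected px of axis pt 40 [282.2 194.3]
expected px of axis pt 52 [282.1 168.2]
```

```bash
python3 -m handwheel '[{"gripper":0,"travel":[0.001,-0.0007,0.01],"twist":0},{"gripper":0,"travel":[0.001,-0.0007,0.015],"twist":0},{"gripper":0,"travel":[0,0,0.015],"twist":0},{"gripper":0,"travel":[0,0,0.01],"twist":0},{"gripper":0,"travel":[0,0,0],"twist":0}]'
python3 -m handwheel '[{"gripper":0,"travel":[0,0,0],"twist":0},{"gripper":0,"travel":[0,0,0],"twist":0},{"gripper":0,"travel":[0,0,0],"twist":0}]'
python3 g.py c2
python3 - <<'E'
from h import *
import pickle
np.set_printoptions(precision=1,suppress=True)
f=pickle.load(open('c2.pkl','rb'));hsv=cv2.cvtColor(f['frame'],cv2.COLOR_RGB2HSV)
o=((hsv[...,0]>5)&(hsv[...,0]<16)&(hsv[...,1]>200)&(hsv[...,2]>150));q=np.argwhere(o[100:190,240:330]);print('nose',q.mean(0)+[100,240],q.min(0)+[100,240],q.max(0)+[100,240])
b=((hsv[...,0]>100)&(hsv[...,0]<130)&(hsv[...,1]>110)&(hsv[...,2]>30))
for r in (180,200,214):
    c=np.where(b[r,236:332])[0]+236;print(r,c.min(),c.max(),(c.min()+c.max())/2)
th=np.radians(111.5);R=np.array([[np.cos(th),np.sin(th)],[np.sin(th),-np.cos(th)]]);t=env.state()['ee_pos'][:2]
for z in (98,101,104):print(R.T@(atz(f,(q.mean(0)+[100,240])[::-1],z)[:2]-t))
cv2.imwrite('pics/c2c.png',cv2.resize(cv2.imread('pics/c2.png')[90:270,180:380],(800,720))[:600])
E
```

```text
time_s: 12.25
ee_pos: [494.4, 207.3, 297.1]
ee_rot: [-179.7, -0.0, 111.5]
force: [-0.1, -0.5, -2.2]
gripper_width: 33.1
time_s: 12.5
ee_pos: [495.5, 208.0, 300.6]
ee_rot: [179.9, -0.0, 111.5]
force: [0.2, -0.1, -1.1]
gripper_width: 33.2
[495.50114082 207.97538163 300.566038  ] [ 1.79891767e+02 -4.10434304e-03  1.11484108e+02]
nose [164.  281.6] [160 259] [172 306]
180 258 307 282.5
200 247 319 283.0
214 247 319 283.0
[50.8 -0. ]
[51.1 -0. ]
[51.4 -0. ]
```

View pics/c2c.png

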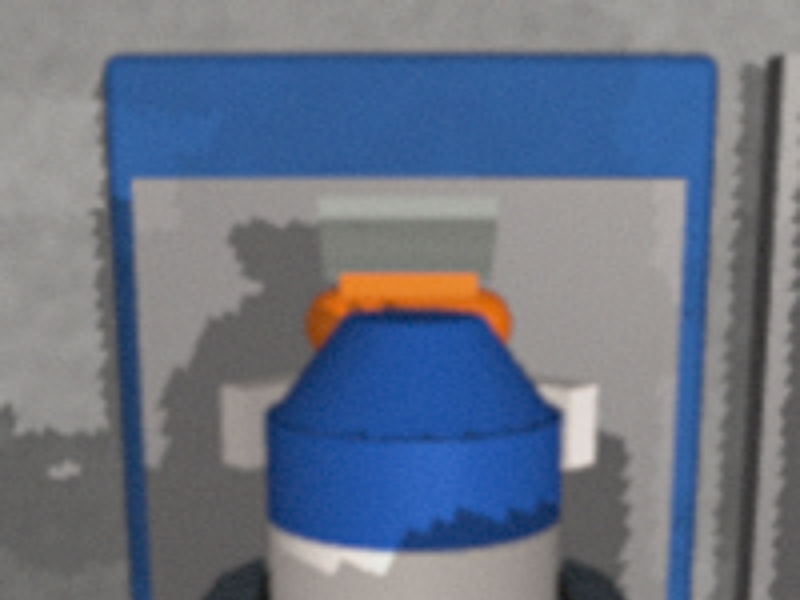

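The crop shows cartridge (centre column 414), nose (about 408) and saddle (about 410) in line, well under 1 mm apart. I descend, watching force.

```bash
python3 -m handwheel '[{"gripper":0,"travel":[0,0,0.003],"twist":0},{"gripper":0,"travel":[0,0,0.003],"twist":0},{"gripper":0,"travel":[0,0,0.002],"twist":0},{"gripper":0,"travel":[0,0,0],"twist":0}]'
python3 -m handwheel '[{"gripper":0,"travel":[0,0,0.002],"twist":0},{"gripper":0,"travel":[0,0,0],"twist":0}]'
python3 -m handwheel '[{"gripper":0,"travel":[0,0,0.002],"twist":0},{"gripper":0,"travel":[0,0,0],"twist":0}]'
python3 -m handwheel '[{"gripper":0,"travel":[0,0,0.002],"twist":0},{"gripper":0,"travel":[0,0,0],"twist":0}]'
python3 -m handwheel '[{"gripper":0,"travel":[0,0,0.002],"twist":0},{"gripper":0,"travel":[0,0,0],"twist":0}]'
```

```text
time_s: 12.88
ee_pos: [495.0, 207.8, 291.2]
ee_rot: [-179.9, -0.0, 111.5]
force: [0.6, 0.5, -0.3]
gripper_width: 33.2
time_s: 13.05
ee_pos: [495.3, 207.8, 289.7]
ee_rot: [180.0, 0.0, 111.5]
force: [-0.1, -0.9, -0.6]
gripper_width: 33.1
time_s: 13.22
ee_pos: [495.6, 208.0, 288.3]
ee_rot: [179.9, -0.0, 111.5]
force: [0.8, -0.9, 2.2]
gripper_width: 33.1
time_s: 13.38
ee_pos: [495.9, 208.2, 286.9]
ee_rot: [179.8, -0.0, 111.5]
force: [1.5, 0.5, 4.6]
gripper_width: 32.9
time_s: 13.55
ee_pos: [496.1, 208.3, 285.2]
ee_rot: [179.7, -0.0, 111.5]
force: [1.5, -0.6, 4.1]
gripper_width: 33.4
```

```bash
python3 -m handwheel '[{"gripper":0,"travel":[0,0,0.002],"twist":0},{"gripper":0,"travel":[0,0,0],"twist":0}]'
python3 -m handwheel '[{"gripper":0,"travel":[0,0,0.002],"twist":0},{"gripper":0,"travel":[0,0,0],"twist":0}]'
python3 -m handwheel '[{"gripper":0,"travel":[0,0,0.002],"twist":0},{"gripper":0,"travel":[0,0,0],"twist":0}]'
python3 -m handwheel '[{"gripper":0,"travel":[0,0,0.002],"twist":0},{"gripper":0,"travel":[0,0,0],"twist":0}]'
python3 -m handwheel '[{"gripper":0,"travel":[0,0,0.002],"twist":0},{"gripper":0,"travel":[0,0,0],"twist":0}]'
```

```text
time_s: 13.72
ee_pos: [495.6, 208.1, 282.6]
ee_rot: [179.9, -0.0, 111.5]
force: [-0.6, -0.2, 10.9]
gripper_width: 33.4
time_s: 13.88
ee_pos: [495.0, 207.8, 279.4]
ee_rot: [-180.0, -0.0, 111.5]
force: [-2.0, -0.3, 2.2]
gripper_width: 33.0
time_s: 14.05
ee_pos: [494.8, 207.8, 277.0]
ee_rot: [-179.9, -0.0, 111.5]
force: [-0.0, -0.3, 0.6]
gripper_width: 33.1
time_s: 14.22
ee_pos: [494.9, 207.8, 275.0]
ee_rot: [-179.9, -0.0, 111.5]
force: [0.2, -0.5, -1.4]
gripper_width: 33.0
time_s: 14.38
ee_pos: [495.0, 207.8, 273.1]
ee_rot: [-179.9, 0.0, 111.5]
force: [-0.7, -1.0, -2.9]
gripper_width: 33.4
```

```bash
python3 -m handwheel '[{"gripper":0,"travel":[0,0,0.002],"twist":0},{"gripper":0,"travel":[0,0,0.002],"twist":0},{"gripper":0,"travel":[0,0,0.002],"twist":0},{"gripper":0,"travel":[0,0,0],"twist":0},{"gripper":0,"travel":[0,0,0],"twist":0}]'
python3 -m handwheel '[{"gripper":0,"travel":[0,0,0.001],"twist":0},{"gripper":0,"travel":[0,0,0],"twist":0},{"gripper":0,"travel":[0,0,0],"twist":0}]'
python3 -m handwheel '[{"gripper":0,"travel":[0,0,0.001],"twist":0},{"gripper":0,"travel":[0,0,0],"twist":0},{"gripper":0,"travel":[0,0,0],"twist":0}]'
python3 -m handwheel '[{"gripper":0,"travel":[0,0,0.001],"twist":0},{"gripper":0,"travel":[0,0,0],"twist":0},{"gripper":0,"travel":[0,0,0],"twist":0}]'
```

```text
time_s: 14.8
ee_pos: [494.8, 207.7, 267.0]
ee_rot: [-179.9, -0.0, 111.5]
force: [-0.3, -0.7, -3.2]
gripper_width: 33.4
time_s: 15.05
ee_pos: [495.1, 207.8, 266.0]
ee_rot: [-179.9, 0.0, 111.5]
force: [0.1, 1.1, -6.3]
gripper_width: 32.9
time_s: 15.3
ee_pos: [494.9, 207.7, 265.2]
ee_rot: [-179.9, 0.0, 111.5]
force: [-0.1, -0.9, -2.2]
gripper_width: 33.2
time_s: 15.55
ee_pos: [495.1, 207.8, 264.4]
ee_rot: [-180.0, -0.0, 111.5]
force: [-0.8, -0.6, -2.6]
gripper_width: 33.0
```

```bash
python3 -m handwheel '[{"gripper":0,"travel":[0,0,0.001],"twist":0},{"gripper":0,"travel":[0,0,0],"twist":0},{"gripper":0,"travel":[0,0,0],"twist":0}]'
python3 -m handwheel '[{"gripper":0,"travel":[0,0,0.001],"twist":0},{"gripper":0,"travel":[0,0,0],"twist":0},{"gripper":0,"travel":[0,0,0],"twist":0}]'
python3 -m handwheel '[{"gripper":0,"travel":[0,0,0.001],"twist":0},{"gripper":0,"travel":[0,0,0],"twist":0},{"gripper":0,"travel":[0,0,0],"twist":0}]'
```

```text
time_s: 15.8
ee_pos: [495.1, 207.8, 263.4]
ee_rot: [-180.0, 0.0, 111.5]
force: [0.8, 0.5, -2.4]
gripper_width: 33.2
time_s: 16.05
ee_pos: [495.1, 207.8, 262.5]
ee_rot: [-180.0, 0.0, 111.5]
force: [0.5, -0.7, -8.8]
gripper_width: 33.4
time_s: 16.3
ee_pos: [495.1, 207.8, 261.1]
ee_rot: [-180.0, -0.0, 111.5]
force: [2.0, 0.5, -14.9]
gripper_width: 33.4
```

```bash
python3 -m handwheel '[{"gripper":0,"travel":[0,0,0.001],"twist":0},{"gripper":0,"travel":[0,0,0],"twist":0},{"gripper":0,"travel":[0,0,0],"twist":0}]'
python3 -m handwheel '[{"gripper":0,"travel":[0,0,0.001],"twist":0},{"gripper":0,"travel":[0,0,0],"twist":0},{"gripper":0,"travel":[0,0,0],"twist":0}]'
```

```text
time_s: 16.55
ee_pos: [495.1, 207.8, 260.5]
ee_rot: [-180.0, -0.0, 111.5]
force: [-0.1, -1.2, -10.9]
gripper_width: 33.4
time_s: 16.8
ee_pos: [495.2, 207.9, 259.9]
ee_rot: [180.0, -0.0, 111.5]
force: [0.6, -0.7, -8.2]
gripper_width: 33.1
```

```bash
python3 -m handwheel '[{"gripper":0,"travel":[0,0,0.001],"twist":0},{"gripper":0,"travel":[0,0,0],"twist":0},{"gripper":0,"travel":[0,0,0],"twist":0}]'
python3 -m handwheel '[{"gripper":0,"travel":[0,0,0.0005],"twist":0},{"gripper":0,"travel":[0,0,0],"twist":0},{"gripper":0,"travel":[0,0,0],"twist":0}]'
python3 - <<'E'
from h import *
for i in range(4): env.grab_frame('wrist');s=env.state();print(s['force'].round(1),s['ee_pos'].round(1))
E
```

```text
time_s: 17.05
ee_pos: [495.5, 208.0, 259.0]
ee_rot: [179.9, -0.0, 111.5]
force: [1.0, -0.6, -6.7]
gripper_width: 33.3
time_s: 17.3
ee_pos: [495.4, 208.0, 258.6]
ee_rot: [179.9, -0.0, 111.5]
force: [0.6, -1.2, -3.9]
gripper_width: 33.6
[ 0.6 -1.4 -4.3] [495.4 208.  258.6]
[-0.3 -0.9 -4. ] [495.4 208.  258.6]
[ 1.  -0.8 -3.2] [495.4 208.  258.6]
[ 0.8 -0.9 -2.6] [495.4 208.  258.6]
```

```bash
python3 -m handwheel '[{"gripper":0,"travel":[0,0,0.0005],"twist":0},{"gripper":0,"travel":[0,0,0],"twist":0},{"gripper":0,"travel":[0,0,0],"twist":0}]'
python3 -m handwheel '[{"gripper":0,"travel":[0,0,0.0005],"twist":0},{"gripper":0,"travel":[0,0,0],"twist":0},{"gripper":0,"travel":[0,0,0],"twist":0}]'
python3 -m handwheel '[{"gripper":0,"travel":[0,0,0.0005],"twist":0},{"gripper":0,"travel":[0,0,0],"twist":0},{"gripper":0,"travel":[0,0,0],"twist":0}]'
```

```text
time_s: 17.75
ee_pos: [495.2, 207.9, 258.2]
ee_rot: [180.0, -0.0, 111.5]
force: [-0.5, -1.1, 1.4]
gripper_width: 33.0
time_s: 18.0
ee_pos: [495.2, 207.9, 258.1]
ee_rot: [180.0, -0.0, 111.5]
force: [-1.9, -1.6, 5.5]
gripper_width: 33.3
time_s: 18.25
ee_pos: [495.2, 207.9, 258.0]
ee_rot: [179.9, -0.0, 111.5]
force: [-2.8, -1.9, 8.8]
gripper_width: 33.1
```

Bottomed: height stalls at 258.0 and the force climbs to about 9 N. I ease the command back and let go.

```bash
python3 -m handwheel '[{"gripper":0,"travel":[0,0,-0.001],"twist":0},{"gripper":0,"travel":[0,0,0],"twist":0},{"gripper":0,"travel":[0,0,0],"twist":0}]'
python3 -m handwheel '[{"gripper":70,"travel":[0,0,0],"twist":0},{"gripper":70,"travel":[0,0,0],"twist":0},{"gripper":70,"travel":[0,0,0],"twist":0},{"gripper":70,"travel":[0,0,0],"twist":0},{"gripper":70,"travel":[0,0,0],"twist":0}]'
python3 -m handwheel '[{"gripper":70,"travel":[0,0,0],"twist":0},{"gripper":70,"travel":[0,0,0],"twist":0},{"gripper":70,"travel":[0,0,0],"twist":0},{"gripper":70,"travel":[0,0,0],"twist":0},{"gripper":70,"travel":[0,0,0],"twist":0}]'
```

```text
time_s: 18.5
ee_pos: [495.2, 207.9, 258.1]
ee_rot: [180.0, -0.0, 111.5]
force: [-1.7, -1.6, 4.5]
gripper_width: 33.1
time_s: 18.92
ee_pos: [495.2, 208.0, 257.5]
ee_rot: [-180.0, -0.0, 111.5]
force: [0.3, 1.0, -0.7]
gripper_width: 62.6
time_s: 19.33
ee_pos: [495.2, 207.9, 257.8]
ee_rot: [180.0, -0.0, 111.5]
force: [-0.2, -0.0, -0.6]
gripper_width: 63.8
```

Released with the force at zero. I rise straight up, then back along tool −x to see the whole dock.

```bash
python3 -m handwheel '[{"gripper":70,"travel":[0,0,-0.01],"twist":0},{"gripper":70,"travel":[0,0,-0.02],"twist":0},{"gripper":70,"travel":[0,0,-0.03],"twist":0},{"gripper":70,"travel":[0,0,-0.03],"twist":0},{"gripper":70,"travel":[0,0,-0.03],"twist":0}]'
python3 -m handwheel '[{"gripper":70,"travel":[0,0,-0.03],"twist":0},{"gripper":70,"travel":[-0.03,0,0],"twist":0},{"gripper":70,"travel":[-0.04,0,0],"twist":0},{"gripper":70,"travel":[-0.02,0,0],"twist":0},{"gripper":70,"travel":[0,0,0],"twist":0}]'
python3 -m handwheel '[{"gripper":70,"travel":[0,0,0],"twist":0},{"gripper":70,"travel":[0,0,0],"twist":0},{"gripper":70,"travel":[0,0,0],"twist":0}]'
python3 g.py e1
python3 - <<'E'
from h import *
import pickle
np.set_printoptions(precision=1,suppress=True)
f=pickle.load(open('e1.pkl','rb'));hsv=cv2.cvtColor(f['frame'],cv2.COLOR_RGB2HSV)
o=((hsv[...,0]>5)&(hsv[...,0]<16)&(hsv[...,1]>200)&(hsv[...,2]>150)).astype(np.uint8)
k,l,st,ce=cv2.connectedComponentsWithStats(o)
P=[(ce[i],atz(f,ce[i],101)) for i in range(1,k) if st[i,4]>40];print(P)
if len(P)==2: print('nose spacing',np.linalg.norm(P[0][1]-P[1][1]))
t=env.trace('wrist','fresh_mid')
if t:
    q=np.argwhere(t[0]['pixels'])[:,::-1];W=np.array([atz(f,p,90)[:2] for p in q],np.float32);print(t[0]['confidence'],cv2.minAreaRect(W))
r=env.pinpoint('wrist','fresh_mid');print([(x['uv'],x['confidence'],atz(f,x['uv'],86)) for x in r[:1]])
cv2.imwrite('pics/e1c.png',cv2.resize(cv2.imread('pics/e1.png')[20:270,140:460],(768,600)))
E
```

```text
time_s: 19.75
ee_pos: [494.9, 207.8, 379.8]
ee_rot: [180.0, -0.0, 111.5]
force: [0.3, 0.5, -0.7]
gripper_width: 63.8
time_s: 20.17
ee_pos: [529.0, 121.2, 408.8]
ee_rot: [179.9, 0.1, 111.3]
force: [0.2, -0.2, 0.0]
gripper_width: 63.9
time_s: 20.42
ee_pos: [527.8, 124.9, 407.9]
ee_rot: [180.0, -0.0, 111.5]
force: [0.4, 0.6, 0.2]
gripper_width: 64.0
[527.79345137 125.02732604 407.87137835] [ 1.79998406e+02 -2.16025795e-02  1.11560714e+02]
[(array([283.2,  36.9]), array([476.6, 256.2, 101. ])), (array([282.9, 167.2]), array([514.3, 159.8, 101. ]))]
nose spacing 103.53916223363196
0.96 ((495.1657409667969, 208.71803283691406), (33.42373275756836, 94.85946655273438), 21.50343894958496)
[([284.0, 104.7], 0.75, array([496. , 208.9,  86. ]))]
```

View pics/e1c.png

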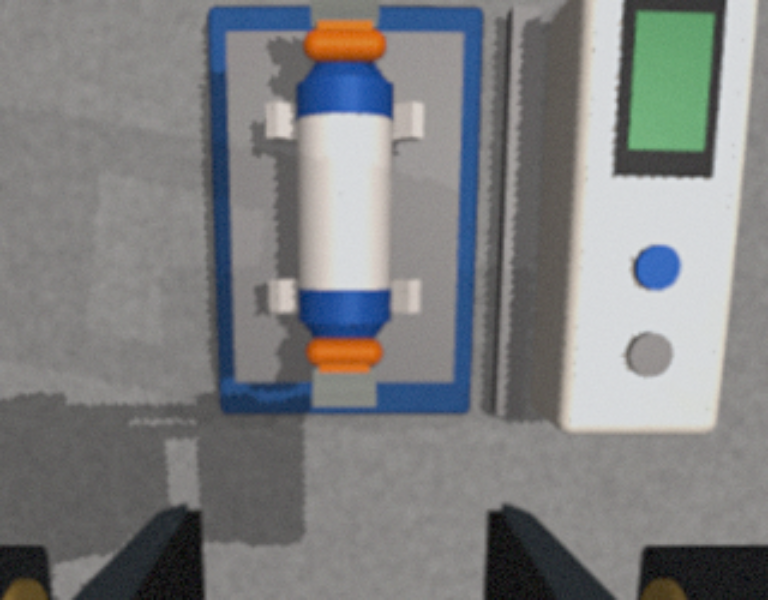

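Both noses lie over the chamfers (crop (345,43) and (344,352)). They stand 103.5 mm apart against 98.1 mm at rest, a deflection of about 0.06 rad each, so both have snapped. The cartridge is centred at about (495.5,208.8), roughly 1 mm from the dock centre and parallel to it.

```bash
python3 -c "
from workcell import env
print(env.job_done())"
```

```text
the job is handed in; nothing more can be done
None
```

I took the fresh cartridge from the rack, pressed it into the dock until it bottomed, let go, and handed the job in at about 21 s. No verdict was reported.

**Pressing:** The clips resisted with about 11 N on the way down, then snapped over and pulled the cartridge down with up to 15 N. I stopped when the height stalled at TCP 258.0 mm. The wrist read 8.8 N there, so the push was about 10 N with the cartridge's weight. I eased back before opening the fingers, and the force then read about zero.

**Last checks:**
- **Clips:** Both noses lie over the cartridge's ends. They stand 103.5 mm apart against 98.1 mm at rest, which is about 0.06 rad each (limit 0.12).
- **Position:** The cartridge's centre is 1–2 mm from the dock's centre. Its axis matches the dock's to within the measurement error.
- **Robot:** It stands clear above the dock.

**Not fully checked:**
- **Clip angles:** They are inferred from the pictures, as the clips cannot be read directly.
- **Seat force:** It was judged only from the wrist force, which has about 1–2 N of noise.
- **Nose heights:** The two ways of measuring them differed by about 3 mm (100 against 103–104 mm), so I found the bottom by feel.
- **Other objects:** I did not look again at the used cartridge, the bottle or the jar. I planned the paths to stay clear of them, and no unexpected force showed.

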